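# Clamp a profile offcut in the quick-clamp jig

## Robot

A 6-joint arm with a two-finger parallel gripper is mounted at the origin on a cart in front of the work surface, level with it; the furniture and walls round the work are solid. World frame = base frame: x ahead of the robot, y to its left, z up, the work surface at z = 0. Lengths are in mm, angles in rad, forces in N, time in s.
With the tool pointing down it reaches from about 300 to 750 mm from the base axis. Payload 8.5 kg.
Tool frame: the origin (TCP) lies between the finger pads, 19 mm behind the fingertips; this is the grasp point; z points along the fingers, y is the line along which they close (so a half turn about z gives the same grasp; the last joint's range is limited). The gripper opens to 85 mm and grips with 20 to 120 N. Pads are 22 mm wide; open, the fingers measure 114 mm over their backs; the gripper's body (76 mm by 85 mm) begins 54 mm behind the grasp point. The pads swing forward as they close: fully open they stand 13 mm farther back than shut.
Start: joints at [-1.373, 0.381, 1.297, -0, 1.464, -0.215], TCP at [220.639, -503.785, 250.022] pointing down, gripper open.
Joint ranges: [-3.11, 3.11], [-0.89, 2.33], [0.22, 2.48], [-1.42, 4.56], [0.17, 2.85], [-2.88, 2.88]. Speed limits (rad/s): [2.39, 2.39, 3.14, 3.14, 3.14, 3.14].

## Interface

Orientations are given as a unit quaternion [w, x, y, z].
In Python, from plant import ctrl gives the robot as it stands.
- The arm moves only by the tool tcp_steps, called by a JSON object that holds its "op" and its "data", one argument or row to a line. Schema: {"type":"object","properties":{"moves":{"type":"string"},"only":{"type":"string"},"quiet":{"type":"boolean"},"lines":{"type":"string"}},"required":["moves"],"additionalProperties":false}. moves is a string of 1 to 20 rows, parted by semicolons, with the numbers parted by spaces; each row has 7 numbers: dx, dy, dz in m, then a rotation vector rx, ry, rz in units of 0.1 rad, then the opening from 0.0 (shut) to 1.0 (fully open); each row is the pose to reach, as a shift and turn from the pose commanded when the call began, along the tool's axes at that moment; what a row does not reach only later rows make up. A row lasts 1/8 s, in which the tool goes at most 62.5 mm and 0.188 rad, less where a joint would pass 70% of its speed; a pose out of reach is approached as far as the arm can. The fingers move at their own pace and stop on an object; the grip force is fixed at half the most. Time passes only in rows, so rows that do not move let the fingers close. The tool returns the time, the measured TCP pose, the force, the opening and the grip force at its end. only (a regular expression) keeps the lines of the reply that match it, lines (a string "A,B") keeps lines A to B, and quiet returns only ok. Input that does not fit is refused with a message, and nothing moves.
- ctrl.sense(): the state, without advancing time (a new reading comes with each control period).
- ctrl.snapshot(name): name is "scene" or "side" or "wrist"; returns the picture (480x640x3 uint8, red, green, blue); there is no depth.
- ctrl.calibration(name): a dict with "intrinsics" (3x3 intrinsics, pixels), "k1" (the pictures are not rectified: a ray, as slopes to the right and down, at radius r is drawn at 1 + k1 r^2 times it, then the intrinsics apply), "R" (3x3) and "t" (3): a world point X has camera coordinates R X + t. Camera axes: x right, y down, z forward; pixel columns grow to the right and rows downward; lengths in mm; the calibration is good to about 2 mm. A picture is of the moment at which its call begins: read the wrist's pose just before it. calibration takes no time and is no camera call; for the wrist camera it gives the pose at the moment of the call.
- ctrl.finish_job(): hands the job in; it is judged then, once.
The state is a dict: "clock": time; "joint_pos": joint angles; "qvel": joint speeds; "effort": joint torques, N m; "ee_pos": TCP position; "ee_rot": TCP orientation; "ft_force": force on the tool from outside, world axes, zero at the start; "wrist_torque": the same for the moment, N m; "gripper_width": opening from 0.0 (shut) to 1.0 (fully open); "gripper_force": force on a finger pad.
Only numpy, scipy, OpenCV 4.12 (cv2) and the standard library are available. Lean on these libraries where they do the work, as an engineer would, in place of code of your own. Each camera call takes 0.05 s, during which the arm holds its last target. There are 200 camera calls.

## Task

The offcut of aluminium profile is to be tapped next. Turn the jig's knob anticlockwise past its click until the clamp is fully open, and stand the offcut upright on the plate in the corner between the fence and the far stop, square to them. Then turn the knob back clockwise until it clicks home and the pad holds the offcut firmly against the fence, let go, and leave the caliper, the red bin and the hex key as they lie.

Things in the scene. Friction and masses are not known exactly. Their poses are not given: they have to be found in the camera images.
- jig: Quick-clamp jig fixed to the desk: aluminium plate 110 (x) x 196 (y) x 12 mm. Origin under the plate below the nest's centre; plate from y = -53 to +143 mm. From -y to +y: fence, nest, orange pad on a steel jaw (top 35 mm above the desk), blue cam housing (y = 68 to 136 mm, x = -30 to 30, top 52 mm above the desk) with the knob on top. A low stop on the nest's far side (+x); its near side is open.
- nest (a point): Centre of the nest on the plate's top, 12 mm above the desk; axes as jig. The clamped offcut's axis belongs here. Gap from fence to pad: 42 mm when locked and empty, 52 mm when open, so the offcut goes in only when open.
- fence (a point): Middle of the top edge of the dark steel fence's face: 22.5 mm to -y of the nest's centre, 34 mm above the desk; axes as jig. The fence is 70 mm long in x and 16 mm thick.
- far_stop (a point): Middle of the top edge of the low dark steel stop's face: 22.5 mm to +x of the nest's centre, 30 mm above the desk; axes as jig. The stop is 26 mm wide in y.
- clamp_knob (a joint): Knob angle, rad: 0 = locked home (jaw forward), 1.3 = open at its end stop (jaw back 10 mm); grows anticlockwise seen from above. Spring detent at 0.26: below it the knob snaps to 0 by itself, from 0.26 to 0.55 it is pushed towards open, beyond that it stays where it is left. About 0.3 N m to get past the detent either way. The jaw moves 7.7 mm per rad.
- knob_grip (a point): On the knob's vertical axis, 96 mm to +y of the nest's centre, 84 mm above the desk: TCP height to grip it. Black bar grip 14 mm thick, 48 mm long, 58 to 90 mm above the desk, on a 38 mm flange. Axes turn with the knob: the bar lies along y, its white pointer to -y (locked: at the nest and a red dot; open: at a green dot); the fingers close along x.
- offcut: Offcut of silver slotted aluminium profile, 45 x 45 mm, 62 mm tall, about 0.14 kg, standing upright on the desk; origin at the centre of its underside, z up, x and y square to its faces. Grip its upper 30 mm so that the fingers clear fence, stop and jaw.
- jaw_pad: Orange clamp pad, 30 (x) x 8 x 20 mm, axes as jig; origin in its middle plane at plate-top level, 12 mm below its centre; its face is 4 mm to -y. Moved by the knob; it gives up to 6 mm on a 3 N/mm spring and must bear on the offcut at the end.
- caliper: Vernier caliper, 74 x 216 x 9 mm, lying at the back; leave alone.
- tnut_bin: Small red bin of T-nuts, 70 x 100 x 35 mm; leave alone.
- hex_key: Black L hex key, 36 x 88 x 4 mm; leave alone.

How it is judged:
By the outcome, as a careful person would: the job done as asked, in the order asked, and still so for the second after the job is handed in, with the robot touching nothing.
It also fails if it takes over 59 s, if anything falls off the work surface, if the arm or the gripper's body presses on something with over 40 N, if the wrist force passes 120 N, or if a joint passes its speed limit or range.

## Working session

There is one attempt and no reset: what is moved stays moved. The work goes in short steps, Python scripts to look and compute and a tool call to move; the robot and the scene stay as the last step left them, time stands still between calls to the robot, and variables do not carry over. Pictures are saved under pics/ and viewed, at most 11 in all, crops included, and the job is handed in when it is done.

```bash
ls; mkdir -p pics; cat > h.py <<'E'
import numpy as np,cv2
from plant import ctrl
def snap(n,f=None):
    c=ctrl.calibration(n); im=ctrl.snapshot(n)
    if f: cv2.imwrite('pics/'+f,im[:,:,::-1])
    return im,c
def ray(c,px):
    K=np.array(c['intrinsics'],float);k=c['k1'];R=np.array(c['R']);t=np.array(c['t'])
    p=np.atleast_2d(np.array(px,float)); q=np.c_[(p[:,0]-K[0,2])/K[0,0],(p[:,1]-K[1,2])/K[1,1]]
    u=q.copy()
    for _ in range(20): u=q/(1+k*(u**2).sum(1,keepdims=True))
    d=np.c_[u,np.ones(len(u))]@R
    return -R.T@t,d
def onz(c,px,z):
    o,d=ray(c,px); return o+d*((z-o[2])/d[:,2:3])
def proj(c,X):
    K=np.array(c['intrinsics'],float);X=np.atleast_2d(np.array(X,float))@np.array(c['R']).T+np.array(c['t'])
    u=X[:,:2]/X[:,2:]; u=u*(1+c['k1']*(u**2).sum(1,keepdims=True)); return np.c_[u[:,0]*K[0,0]+K[0,2],u[:,1]*K[1,1]+K[1,2]]
def S():
    s=ctrl.sense(); return s
E
python3 - <<'E'
from h import *
for n in("scene","side","wrist"):
    im,c=snap(n,n+'0.png'); R=np.array(c['R']); print(n,-R.T@np.array(c['t']),R[2],c['k1'])
s=S();print(s['ee_pos'],s['ee_rot'],s['clock'])
E
```

```text
pics
plant.py
scene [114.9654298  435.88879379 693.67885773] [ 0.4736409  -0.5458004  -0.69120635] -0.12484911958391666
side [713.81208932 354.18482584 935.59626981] [-0.18319789 -0.41267688 -0.89226472] -0.10349694239394407
wrist [ 288.6745267  -472.48369877  373.31710151] [-0.2661625  -0.11562897 -0.95696785] -0.05147169912164959
[ 220.58624864 -503.61880402  249.57910911] [-5.30179756e-04  9.78776995e-01  2.04927580e-01 -1.59750551e-06] 0.15
```

View pics/scene0.png

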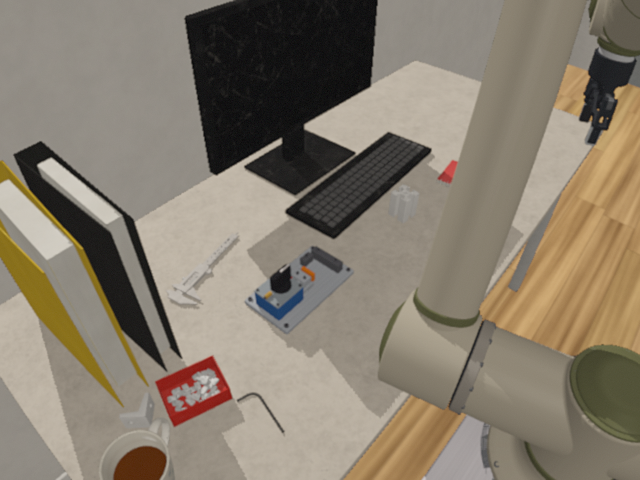

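View pics/side0.png

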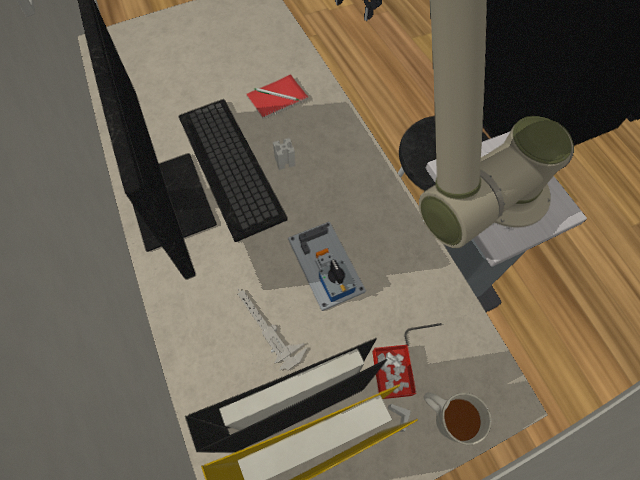

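Scene view: jig at about (300,287) with knob (283,280), offcut at (404,203). Side view: jig (326,265), knob (336,271), offcut (285,150). I'll cast rays for rough positions, with plate corners from the side view.

```bash
python3 - <<'E'
from h import *
im=cv2.imread('pics/side0.png');sc=cv2.imread('pics/scene0.png')
a=cv2.resize(im[205:325,260:400],None,fx=4,fy=4,interpolation=2); b=cv2.resize(im[125:185,250:320],None,fx=4,fy=4,interpolation=2)
out=np.zeros((480,560+280,3),np.uint8);out[:,:560]=a;out[:240,560:]=b
out=out[:,:800];cv2.imwrite('pics/crop1.png',out)
c=ctrl.calibration('side');cs=ctrl.calibration('scene')
np.set_printoptions(suppress=True,precision=1)
print('offcut top side',onz(c,[(285,144)],62),'scene',onz(cs,[(405,190)],62))
print('knob side',onz(c,[(337,265)],90),onz(cs,[(283,270)],90))
print('plate corners side', onz(c,[(289,237),(328,223),(367,290),(325,309)],12))
E
```

```text
offcut top side [[ 488.7 -316.5   62. ]] scene [[ 499.7 -318.8   62. ]]
knob side [[517.5  46.1  90. ]] [[518.9  47.3  90. ]]
plate corners side [[572.5 -93.4  12. ]
 [472.1 -90.3  12. ]
 [463.9 100.   12. ]
 [568.3 101.9  12. ]]
```

View pics/crop1.png

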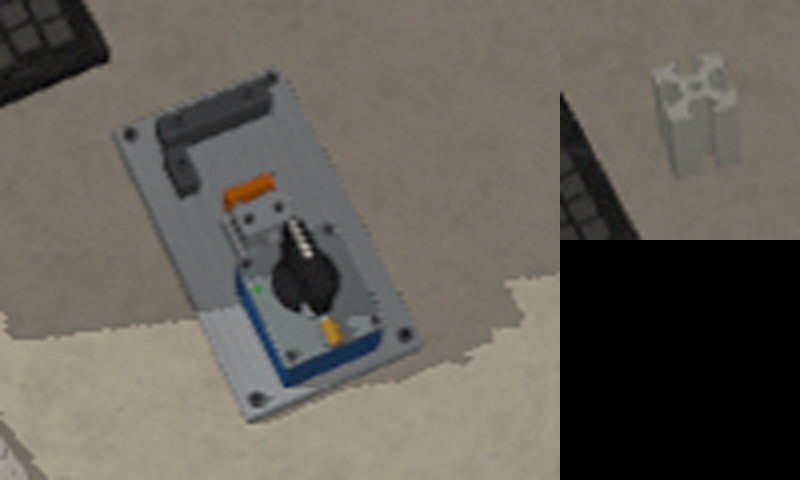

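The crop shows the pointer roughly facing the nest (locked), the green dot on the +x side, and the fence and stop clear. Knob is at about (518,47), nest (520,-49), jig yaw near 0, offcut near (490,-317). I'll fly over the offcut with the wrist camera first.

```bash
cat >> h.py <<'E'
from scipy.spatial.transform import Rotation as Ro
np.set_printoptions(suppress=True,precision=2)
def pose():
    s=S(); w,x,y,z=s['ee_rot']; M=Ro.from_quat([x,y,z,w]).as_matrix(); return np.array(s['ee_pos']),M
def go(P,psi):  # world target, yaw of tool x -> tool-frame shift and turn
    p,M=pose(); c,s=np.cos(psi),np.sin(psi); T=np.array([[c,s,0],[s,-c,0],[0,0,-1]]).T
    print('at',p,'yaw',np.arctan2(M[1,0],M[0,0]),'d',M.T@(np.array(P)-p),'rv',Ro.from_matrix(M.T@T).as_rotvec())
E
python3 -c "
from h import *
go([480,-330,250],1.57)"
```

```text
at [ 220.59 -503.62  249.58] yaw 0.4127793796201315 d [307.27 -54.97  -0.3 ] rv [-0.   -0.   -1.16]
```
Type rows. 7 rows.

Careful with the scale: shifts go in m and turns go in units of 0.1 rad. That gives: 307 mm is 0.307, 290 mm is 0.29, -1.158 rad is -11.58.

{"op": "tcp_steps", "data": {
  "moves": "0.05 -0.009 0 0 0 -1.7 1;0.1 -0.018 0 0 0 -3.4 1;0.15 -0.027 0 0 0 -5.1 1;0.2 -0.036 0 0 0 -6.8 1;0.25 -0.045 0 0 0 -8.5 1;0.29 -0.052 0 0 0 -10.2 1;0.307 -0.055 0 0 0 -11.58 1;0.307 -0.055 0 0 0 -11.58 1;0.307 -0.055 0 0 0 -11.58 1"
}}

```text
clock: 1.27
ee_pos: [479.2, -330.7, 249.9]
ee_rot: [-0.0, 0.708, 0.706, -0.0]
ft_force: [-0.6, -0.6, 0.5]
gripper_width: 1.001
gripper_force: 0.0
```

```bash
python3 - <<'E'
from h import *
im,c=snap('wrist','w1.png'); print(pose()[0]); print(proj(c,[(490,-317,62),(490,-317,0)]))
E
```

```text
[ 479.09 -330.83  249.95]
[[327.92 191.25]
 [325.7  178.07]]
```

View pics/w1.png

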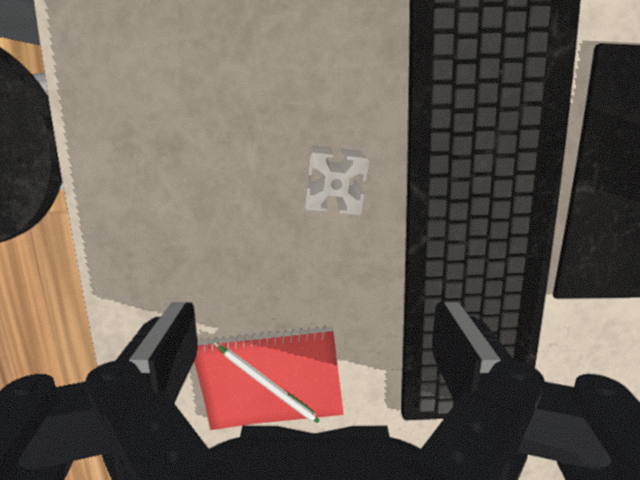

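The offcut's top face is a bright square centred at about (337,184), turned a few degrees; the keyboard starts at column 408. Now I'll measure it by contour.

```bash
python3 - <<'E'
from h import *
im=cv2.imread('pics/w1.png'); c=ctrl.calibration('wrist')
g=cv2.cvtColor(im,cv2.COLOR_BGR2GRAY)[120:240,280:395]
m=(g>165).astype(np.uint8); n,l,st,_=cv2.connectedComponentsWithStats(m); k=1+st[1:,4].argmax()
print(st[k]); ys,xs=np.nonzero(l==k)
r=cv2.minAreaRect(np.c_[xs+280,ys+120].astype(np.float32)); print(r)
W=onz(c,cv2.boxPoints(r),62); print(W, W.mean(0))
d=np.diff(np.r_[W,W[:1]],axis=0); print(np.linalg.norm(d,axis=1),np.degrees(np.arctan2(d[:,1],d[:,0])))
E
```

```text
[  25   33   64   62 1682]
((336.174072265625, 183.52047729492188), (58.18693923950195, 57.42747497558594), 6.709836483001709)
[[ 471.14 -331.01   62.  ]
 [ 476.66 -286.69   62.  ]
 [ 520.56 -291.87   62.  ]
 [ 516.79 -336.67   62.  ]] [ 496.29 -311.56   62.  ]
[44.67 44.21 44.95 45.99] [ 82.91  -6.74 -94.81 172.94]
```

Offcut at (496.3,-311.6), yaw about -0.115, with its 45 mm sides confirmed. Next I move over the jig (clear at z 250).

```bash
python3 -c "
from h import *
go([515,-35,260],1.5708)"
```

```text
at [ 479.09 -330.83  249.95] yaw 1.5676387967744274 d [295.94  34.97 -10.03] rv [-0. -0. -0.]
```

{"op": "tcp_steps", "data": {
  "moves": "0.05 0.006 0 0 0 0 1;0.1 0.012 0 0 0 0 1;0.15 0.018 0 0 0 0 1;0.2 0.024 -0.005 0 0 0 1;0.25 0.03 -0.01 0 0 0 1;0.285 0.035 -0.01 0 0 0 1;0.296 0.036 -0.01 0 0 0 1;0.296 0.036 -0.01 0 0 0 1;0.296 0.036 -0.01 0 0 0 1"
}}

```text
clock: 2.45
ee_pos: [515.7, -35.6, 259.9]
ee_rot: [-0.0, 0.708, 0.706, -0.0]
ft_force: [0.1, -0.6, 0.7]
gripper_width: 1.002
gripper_force: 0.0
```

```bash
python3 - <<'E'
from h import *
im,c=snap('wrist','w2.png'); print(pose()); 
E
```

```text
(array([515.74, -35.53, 259.91]), array([[ 0.,  1., -0.],
       [ 1., -0., -0.],
       [-0., -0., -1.]]))
```

View pics/w2.png

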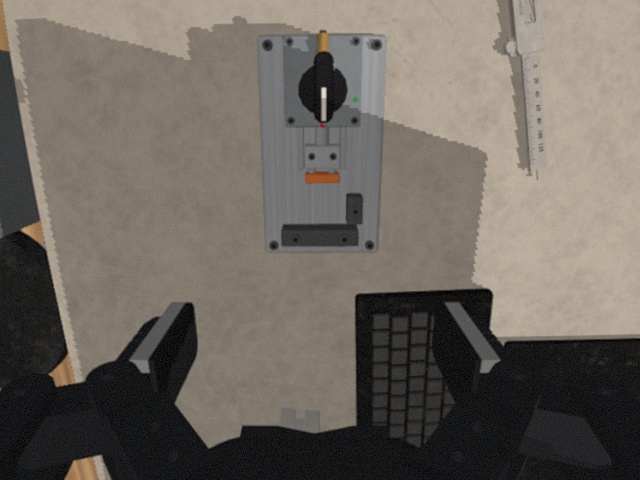

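The view shows the plate with corners about (257,35), (386,36), (377,252), (265,252), and the knob pointer at the red dot (locked). Fence is at row ~235, stop at (354,208), pad at (322,178). Computing the frame next.

```bash
python3 - <<'E'
from h import *
im=cv2.imread('pics/w2.png'); c=ctrl.calibration('wrist')
W=onz(c,[(257.5,35),(386,36),(378.5,251.5),(264.5,252)],12); print(W)
d=np.diff(np.r_[W,W[:1]],axis=0); print(np.linalg.norm(d,axis=1),np.degrees(np.arctan2(d[:,1],d[:,0])))
ctr=W.mean(0)
# screws (corner), subpixel dark blobs
g=cv2.cvtColor(im,cv2.COLOR_BGR2GRAY)
for x,y in[(267,44),(376,44),(370,245),(273,245)]:
    p=g[y-8:y+9,x-8:x+9]; m=(p<90); yy,xx=np.nonzero(m); px=(xx.mean()+x-8,yy.mean()+y-8); print(px,m.sum(),onz(c,[px],14)[0])
# fence dark
hsv=cv2.cvtColor(im,cv2.COLOR_BGR2HSV)
m=np.zeros_like(g); m[218:252,275:368]=(g[218:252,275:368]<85); n,l,st,_=cv2.connectedComponentsWithStats(m);k=1+st[1:,4].argmax();print('fence',st[k]);ys,xs=np.nonzero(l==k);b=cv2.boxPoints(cv2.minAreaRect(np.c_[xs,ys].astype(np.float32)));print(b,onz(c,b,34))
m=np.zeros_like(g); m[190:226,340:368]=(g[190:226,340:368]<85); n,l,st,_=cv2.connectedComponentsWithStats(m);k=1+st[1:,4].argmax();print('stop',st[k]);x0,y0,w,h=st[k][:4];print(onz(c,[(x0-.5,y0),(x0-.5,y0+h)],30))
m=cv2.inRange(hsv,(5,150,100),(18,255,255)); m[:150]=0;n,l,st,_=cv2.connectedComponentsWithStats(m);k=1+st[1:,4].argmax();x0,y0,w,h=st[k][:4];print('pad',st[k],onz(c,[(x0-.5,y0+h-.5),(x0+w-.5,y0+h-.5)],32))
print('knob pointer tip, bar back', onz(c,[(323,122),(323,54)],90), 'flange', onz(c,[(299,90),(347,90),(323,66),(323,114)],58))
# red/green dots
for n_,lo,hi in(('green',(50,100,60),(75,255,255)),('red',(0,130,80),(4,255,255))):
    mm=cv2.inRange(hsv,lo,hi)[80:140,280:370];ys,xs=np.nonzero(mm);print(n_,len(xs),onz(c,[(xs.mean()+280,ys.mean()+80)],52) if len(xs) else '')
E
```

```text
[[468.52 100.    12.  ]
 [576.66  99.17  12.  ]
 [578.22 -93.21  12.  ]
 [467.71 -93.49  12.  ]]
[108.15 192.39 110.51 193.49] [  -0.44  -89.54 -179.86   89.76]
(np.float64(267.0108695652174), np.float64(44.891304347826086)) 92 [476.51  91.87  14.  ]
(np.float64(375.6265060240964), np.float64(44.51807228915663)) 83 [567.85  92.11  14.  ]
(np.float64(369.05797101449275), np.float64(244.8985507246377)) 69 [568.5  -85.75  14.  ]
(np.float64(274.0759493670886), np.float64(244.51898734177215)) 79 [477.44 -85.17  14.  ]
fence [ 281  218   82   29 1794]
[[281. 218.]
 [362. 218.]
 [362. 246.]
 [281. 246.]] [[486.42 -53.52  34.  ]
 [558.41 -53.66  34.  ]
 [559.26 -79.96  34.  ]
 [485.75 -79.81  34.  ]]
stop [340 193  23  33 554]
[[538.29 -31.86  30.  ]
 [538.77 -62.19  30.  ]]
pad [305 172  34  11 332] [[507.52 -22.1   32.  ]
 [537.14 -22.15  32.  ]]
knob pointer tip, bar back [[522.15  30.9   90.  ]
 [521.98  75.42  90.  ]] flange [[504.52  53.6   58.  ]
 [541.    53.57  58.  ]
 [522.69  70.79  58.  ]
 [522.83  35.88  58.  ]]
green 21 [[547.83  47.13  52.  ]]
red 10 [[522.04  27.38  52.  ]]
```

```bash
python3 - <<'E'
import cv2
im=cv2.imread('pics/w2.png')
cv2.imwrite('pics/c2.png',cv2.resize(im[28:258,245:400],None,fx=2.6*1,fy=2.6,interpolation=2)[:598])
E
```

```text
(no output)
```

View pics/c2.png

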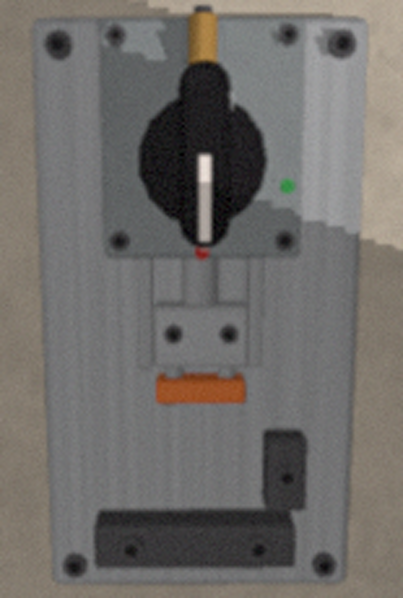

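All checks agree (flange about 37 mm, pad 30 mm, plate about 110 x 194 mm): jig yaw about 0.004, nest about (522.5,-42.3), knob about (522.3,53.6). Going to grip the knob.

```bash
python3 -c "
from h import *
go([522.3,53.6,84],1.574)
c=ctrl.calibration('wrist'); print(proj(c,[(522.5-35,-64.8,34),(522.5+35,-64.8,34),(545,-42.3-13,30),(545,-42.3+13,30)]))"
```

```text
at [515.74 -35.53 259.91] yaw 1.568763140894309 d [ 89.17   6.42 175.9 ] rv [-0.    0.   -0.01]
[[282.52 230.15]
 [360.59 230.  ]
 [346.55 218.63]
 [347.16 190.13]]
```

{"op": "tcp_steps", "data": {
  "moves": "0.045 0.003 0.02 0 0 0 1;0.089 0.0065 0.06 0 0 0 1;0.089 0.0065 0.11 0 0 0 1;0.089 0.0065 0.15 0 0 0 1;0.089 0.0065 0.17 0 0 0 1;0.089 0.0065 0.176 0 0 0 1;0.089 0.0065 0.176 0 0 0 1;0.089 0.0065 0.176 0 0 0 0.3;0.089 0.0065 0.176 0 0 0 0;0.089 0.0065 0.176 0 0 0 0;0.089 0.0065 0.176 0 0 0 0;0.089 0.0065 0.176 0 0 0 0;0.089 0.0065 0.176 0 0 0 0"
}}

```text
clock: 4.12
ee_pos: [522.1, 54.8, 84.4]
ee_rot: [-0.0, 0.707, 0.707, -0.0]
ft_force: [-2.3, -0.4, 6.0]
gripper_width: 0.151
gripper_force: 58.9
```

```bash
python3 -c "
from h import *
go([522.3,53.6,84],1.574)"
```

```text
at [522.08  54.78  84.39] yaw 1.5710061435804967 d [-1.18  0.22  0.39] rv [-0.  0. -0.]
```

Knob gripped (about 13 mm opening), and the projected fence/stop edges match the picture. Turning anticlockwise 1.3.

{"op": "tcp_steps", "data": {
  "moves": "0 0 0 0 0 -1 0;0 0 0 0 0 -2 0;0 0 0 0 0 -3 0;0 0 0 0 0 -4 0;0 0 0 0 0 -5 0;0 0 0 0 0 -6 0;0 0 0 0 0 -7 0;0 0 0 0 0 -8 0;0 0 0 0 0 -9 0;0 0 0 0 0 -10 0;0 0 0 0 0 -11 0;0 0 0 0 0 -12 0;0 0 0 0 0 -12.9 0;0 0 0 0 0 -13.3 0;0 0 0 0 0 -13.3 0;0 0 0 0 0 -13.3 0"
}}

```text
clock: 6.12
ee_pos: [520.1, 53.4, 84.3]
ee_rot: [-0.003, 0.121, 0.993, -0.001]
ft_force: [-14.1, -11.3, 12.6]
gripper_width: 0.152
gripper_force: 61.5
```

```bash
python3 -c "
from h import *
go([522.3,53.6,84],1.574); print(S()['wrist_torque'])"
```

```text
at [520.08  53.36  84.34] yaw 2.899320511062674 d [-2.1   0.77  0.33] rv [-0.01 -0.    1.33]
[-1.76  2.11 -0.88]
```

To row units: -176 mm is -0.176, -87 mm is -0.087, -1.33 rad is -13.3.

{"op": "tcp_steps", "data": {
  "moves": "0 0 0 0 0 -13.3 1;0 0 0 0 0 0 1;0 0 0 0 0 0 1;0 0 0 0 0 0 1;0 0 -0.04 0 0 0 1;0 0 -0.09 0 0 0.5 1;-0.004 -0.02 -0.14 0 0 2 1;-0.008 -0.04 -0.176 0 0 3.7 1;-0.012 -0.06 -0.176 0 0 5.4 1;-0.016 -0.087 -0.176 0 0 7.1 1;-0.016 -0.087 -0.176 0 0 8.8 1;-0.016 -0.087 -0.176 0 0 10.5 1;-0.016 -0.087 -0.176 0 0 12.2 1;-0.016 -0.087 -0.176 0 0 13.3 1;-0.016 -0.087 -0.176 0 0 13.3 1",
  "quiet": true
}}

```text
ok
```

```bash
python3 - <<'E'
from h import *
im,c=snap('wrist'); go([496.3,-311.6,200],1.574)
cv2.imwrite('pics/c3.png',cv2.resize(im[20:270,230:410,::-1],None,fx=2.2,fy=2.2))
hsv=cv2.cvtColor(im,cv2.COLOR_RGB2HSV)
m=cv2.inRange(hsv,(5,150,100),(18,255,255)); m[:135]=0;n,l,st,_=cv2.connectedComponentsWithStats(m);k=1+st[1:,4].argmax();x0,y0,w,h=st[k][:4];print('pad',st[k],onz(c,[(x0-.5,y0+h-.5),(x0+w-.5,y0+h-.5)],32))
E
```

```text
at [517.04 -33.49 259.96] yaw 1.5745599414037532 d [-278.03  -21.78   59.95] rv [-0. -0.  0.]
pad [304 163  34  11 332] [[507.94 -12.22  32.  ]
 [537.37 -12.12  32.  ]]
```

View pics/c3.png

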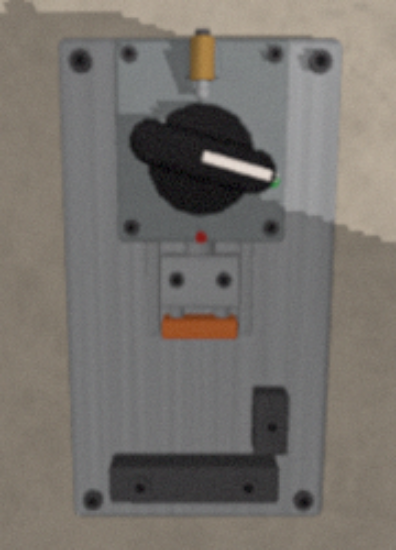

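The knob is open (white pointer at the green dot) and the pad has moved back 10 mm to y=-12.2, giving a 52 mm gap. Going to grasp the offcut.

{"op": "tcp_steps", "data": {
  "moves": "-0.05 -0.004 0 0 0 0.5 1;-0.11 -0.009 0 0 0 1.15 1;-0.17 -0.014 0.03 0 0 1.15 1;-0.23 -0.018 0.07 0 0 1.15 1;-0.27 -0.021 0.11 0 0 1.15 1;-0.278 -0.0218 0.15 0 0 1.15 1;-0.278 -0.0218 0.19 0 0 1.15 1;-0.278 -0.0218 0.21 0 0 1.15 1;-0.278 -0.0218 0.21 0 0 1.15 1;-0.278 -0.0218 0.21 0 0 1.15 0.5;-0.278 -0.0218 0.21 0 0 1.15 0;-0.278 -0.0218 0.21 0 0 1.15 0;-0.278 -0.0218 0.21 0 0 1.15 0;-0.278 -0.0218 0.21 0 0 1.15 0;-0.278 -0.0218 0.21 0 0 1.15 0"
}}

```text
clock: 9.93
ee_pos: [495.8, -311.9, 51.3]
ee_rot: [0.001, 0.746, 0.665, 0.0]
ft_force: [-0.3, 0.4, 6.3]
gripper_width: 0.516
gripper_force: 62.0
```

```bash
python3 - <<'E'
from h import *
go([496.3,-311.6,50],1.459)
im,c=snap('wrist','w4.png')
im,c=snap('scene'); cv2.imwrite('pics/s4.png',cv2.resize(im[140:260,340:460,::-1],None,fx=4,fy=4))
E
```

```text
at [ 495.78 -311.91   51.29] yaw 1.4562130350312121 d [0.37 0.48 1.29] rv [ 0.  0. -0.]
```

View pics/w4.png

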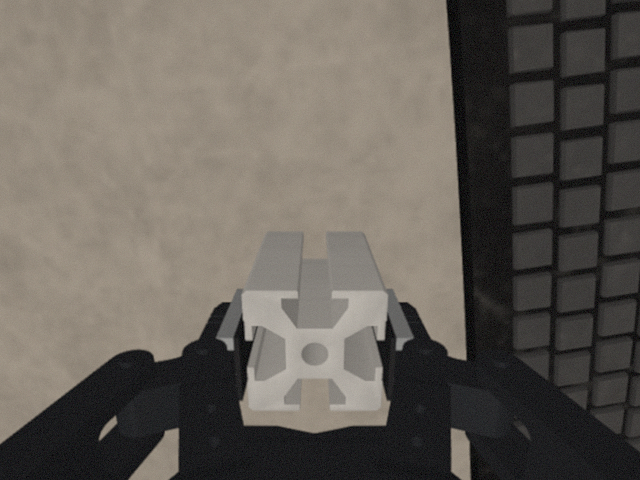

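The offcut is gripped square: top front edge runs level at row 291 from column 243 to 387, hole at (314,352). Now I'll get its offset along the fingers.

```bash
python3 - <<'E'
from h import *
c=ctrl.calibration('wrist'); p,M=pose()
P=onz(c,[(243,291),(387,291),(314.5,352.5),(248,409),(383,409)],62); print(P, (P-p)@M)
print((np.array([496.3,-311.6,62])-p)@M)
E
```

```text
[[ 476.62 -286.99   62.  ]
 [ 520.16 -292.06   62.  ]
 [ 495.76 -310.98   62.  ]
 [ 470.85 -330.57   62.  ]
 [ 516.3  -335.92   62.  ]] [[ 22.54 -21.85 -10.78]
 [ 22.49  21.98 -10.69]
 [  0.9   -0.09 -10.7 ]
 [-21.41 -22.61 -10.72]
 [-21.53  23.16 -10.63]]
[  0.35   0.51 -10.7 ]
```

```bash
python3 -c "
from h import *
go([520.5,-40.3,116],1.5748)"
```

```text
at [ 495.77 -311.9    51.3 ] yaw 1.4561941923946708 d [272.56  -6.37 -65.1 ] rv [ 0.    0.   -0.12]
```

{"op": "tcp_steps", "data": {
  "moves": "0 0 -0.03 0 0 0 0;0 0 -0.065 0 0 0 0;0.05 -0.001 -0.065 0 0 0 0;0.1 -0.002 -0.065 0 0 -0.3 0;0.15 -0.0035 -0.065 0 0 -0.6 0;0.2 -0.005 -0.065 0 0 -0.9 0;0.245 -0.006 -0.065 0 0 -1.19 0;0.268 -0.0065 -0.065 0 0 -1.19 0;0.2726 -0.0065 -0.065 0 0 -1.19 0;0.2726 -0.0065 -0.065 0 0 -1.19 0;0.2726 -0.0065 -0.065 0 0 -1.19 0"
}}

```text
clock: 11.4
ee_pos: [520.1, -41.0, 115.0]
ee_rot: [0.0, 0.706, 0.708, -0.0]
ft_force: [-1.1, 0.1, -1.4]
gripper_width: 0.518
gripper_force: 61.7
```

```bash
python3 -c "
from h import *
go([520.5,-40.3,65],1.5748)"
```

```text
at [520.1  -40.96 115.01] yaw 1.5736692961365126 d [ 0.66  0.4  50.01] rv [ 0.  0. -0.]
```

To row units: 51 mm is 0.051, 50 mm is 0.05.

{"op": "tcp_steps", "data": {
  "moves": "0.0007 0.0004 0.015 0 0 0 0;0.0007 0.0004 0.03 0 0 0 0;0.0007 0.0004 0.042 0 0 0 0;0.0007 0.0004 0.047 0 0 0 0;0.0007 0.0004 0.049 0 0 0 0;0.0007 0.0004 0.05 0 0 0 0;0.0007 0.0004 0.051 0 0 0 0;0.0007 0.0004 0.051 0 0 0 0"
}}

```text
clock: 12.4
ee_pos: [520.6, -39.3, 64.2]
ee_rot: [0.0, 0.706, 0.709, 0.0]
ft_force: [0.4, -0.1, -1.5]
gripper_width: 0.517
gripper_force: 61.7
```

```bash
python3 - <<'E'
from h import *
im,c=snap('wrist'); go([522.5,-42.8,63.3],1.5748)
im2,c2=snap('scene'); im3,c3=snap('side')
o=np.zeros((480,800,3),np.uint8); o[:,:440]=cv2.resize(im[120:440,190:520],(440,480))
o[:240,440:]=cv2.resize(im2[225:335,240:405],(360,240)); o[240:,440:]=cv2.resize(im3[205:315,270:435],(360,240))
cv2.imwrite('pics/p5.png',o[:,:,::-1])
E
```

```text
at [520.55 -39.31  64.16] yaw 1.5748297365461181 d [-3.5   1.93  0.86] rv [0. 0. 0.]
```

View pics/p5.png

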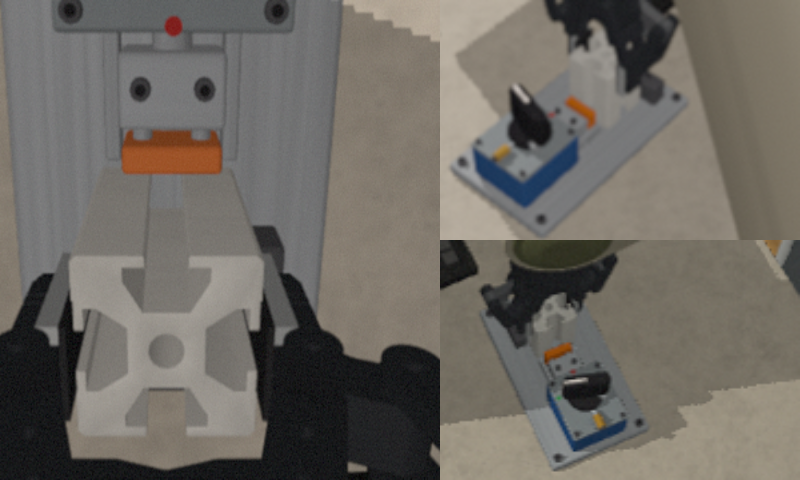

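The offcut hangs in the nest between fence, stop and pad, square, just above the plate. Now I ease it down and nudge it towards the stop, watching force.

{"op": "tcp_steps", "data": {
  "moves": "0 0 0.0009 0 0 0 0;0 0.001 0.001 0 0 0 0;0 0.002 0.001 0 0 0 0;0 0.0025 0.001 0 0 0 0;0 0.0025 0.001 0 0 0 0"
}}

```text
clock: 13.18
ee_pos: [522.2, -39.3, 63.3]
ee_rot: [-0.001, 0.706, 0.709, -0.001]
ft_force: [-6.2, -0.1, 6.8]
gripper_width: 0.515
gripper_force: 62.8
```

{"op": "tcp_steps", "data": {
  "moves": "-0.001 0 0 0 0 0 0;-0.002 0 0 0 0 0 0;-0.003 0 0 0 0 0 0;-0.0035 0 0 0 0 0 0;-0.0035 0 0 0 0 0 0"
}}

```text
clock: 13.8
ee_pos: [522.2, -41.6, 63.3]
ee_rot: [-0.001, 0.706, 0.709, 0.0]
ft_force: [-4.5, 6.4, 8.6]
gripper_width: 0.514
gripper_force: 62.9
```

{"op": "tcp_steps", "data": {
  "moves": "-0.0007 0.0007 0 0 0 0 0;-0.0015 0.0012 0 0 0 0 0;-0.0015 0.0012 0 0 0 0 0"
}}

```text
clock: 14.18
ee_pos: [522.3, -42.3, 63.4]
ee_rot: [-0.003, 0.706, 0.709, -0.0]
ft_force: [-9.8, 9.7, 13.1]
gripper_width: 0.513
gripper_force: 63.5
```

```bash
python3 -c "
from h import *
go([522.5,-42.8,63.3],1.5748); print(S()['wrist_torque'])"
```

```text
at [522.26 -42.28  63.37] yaw 1.5749284673879098 d [-0.53  0.24  0.06] rv [-0. -0.  0.]
[ 1.83  1.62 -0.01]
```

To row units: -120 mm is -0.12, -190 mm is -0.19.

{"op": "tcp_steps", "data": {
  "moves": "0 0 0 0 0 0 0.6;0 0 0 0 0 0 1;0 0 0 0 0 0 1;0 0 0 0 0 0 1;0 0 -0.02 0 0 0 1;0 0 -0.06 0 0 0 1;0 0 -0.12 0 0 0 1;0 0 -0.17 0 0 0 1;0 0 -0.19 0 0 0 1;0 0 -0.19 0 0 0 1"
}}

```text
clock: 15.42
ee_pos: [524.6, -44.4, 254.1]
ee_rot: [0.001, 0.706, 0.709, 0.001]
ft_force: [-0.2, 0.7, -0.2]
gripper_width: 1.001
gripper_force: 0.0
```

```bash
python3 - <<'E'
from h import *
im,c=snap('wrist'); cv2.imwrite('pics/w6.png',cv2.resize(im[20:290,220:420,::-1],None,fx=2.2,fy=2.2)); go([522.3,53.6,84],2.875)
print(proj(c,[(500,-64.8,74),(545,-64.8,74),(545,-19.8,74),(500,-19.8,74),(487.5,-64.8,34),(557.5,-64.8,34)]))
E
```

```text
at [524.09 -44.3  252.64] yaw 1.574716598524717 d [ 97.92  -1.42 168.64] rv [ 0.   0.  -1.3]
[[281.75 235.8 ]
 [339.27 235.96]
 [340.58 178.84]
 [280.63 178.63]
 [270.77 221.96]
 [350.64 222.2 ]]
```

View pics/w6.png

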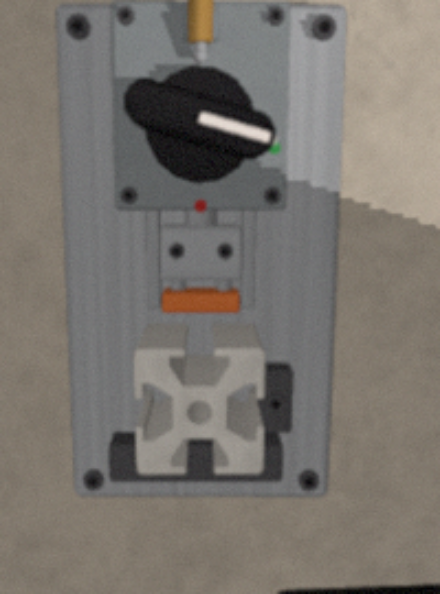

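The offcut stands square in the corner: its top corners at (281,178), (340,178), (282,235) match the projected nest pose within a pixel. Going back to the knob, turned by 1.3.

{"op": "tcp_steps", "data": {
  "moves": "0.02 0 0.02 0 0 -1.7 1;0.045 -0.0005 0.04 0 0 -3.4 1;0.07 -0.001 0.05 0 0 -5.1 1;0.09 -0.0014 0.06 0 0 -6.8 1;0.098 -0.0014 0.07 0 0 -8.5 1;0.098 -0.0014 0.08 0 0 -10.2 1;0.098 -0.0014 0.1 0 0 -11.9 1;0.098 -0.0014 0.13 0 0 -13 1;0.098 -0.0014 0.155 0 0 -13 1;0.098 -0.0014 0.168 0 0 -13 1;0.098 -0.0014 0.168 0 0 -13 1;0.098 -0.0014 0.168 0 0 -13 0.4;0.098 -0.0014 0.168 0 0 -13 0;0.098 -0.0014 0.168 0 0 -13 0;0.098 -0.0014 0.168 0 0 -13 0;0.098 -0.0014 0.168 0 0 -13 0;0.098 -0.0014 0.168 0 0 -13 0"
}}

```text
clock: 17.6
ee_pos: [522.3, 52.7, 85.6]
ee_rot: [0.0, 0.133, 0.991, -0.001]
ft_force: [-3.7, -7.3, 5.2]
gripper_width: 0.153
gripper_force: 58.9
```

```bash
python3 -c "
from h import *
go([522.3,53.6,84],2.875)"
```

```text
at [522.3   52.72  85.6 ] yaw 2.874767698256641 d [0.23 0.85 1.6 ] rv [-0.  0. -0.]
```

Gripped. Turning clockwise 1.3, a little past to seat it home.

{"op": "tcp_steps", "data": {
  "moves": "0 0 0 0 0 1 0;0 0 0 0 0 2 0;0 0 0 0 0 3 0;0 0 0 0 0 4 0;0 0 0 0 0 5 0;0 0 0 0 0 6 0;0 0 0 0 0 7 0;0 0 0 0 0 8 0;0 0 0 0 0 9 0;0 0 0 0 0 10 0;0 0 0 0 0 11 0;0 0 0 0 0 12 0;0 0 0 0 0 12.8 0;0 0 0 0 0 13.3 0;0 0 0 0 0 13.3 0;0 0 0 0 0 13.3 0"
}}

```text
clock: 19.6
ee_pos: [522.2, 52.5, 85.6]
ee_rot: [0.001, 0.715, 0.699, -0.001]
ft_force: [-4.8, -7.8, 6.0]
gripper_width: 0.149
gripper_force: 60.5
```

```bash
python3 -c "
from h import *
go([522.3,53.6,84],1.574);print(S()['wrist_torque'])"
```

```text
at [522.16  52.45  85.63] yaw 1.5469224639645005 d [1.15 0.11 1.62] rv [-0.    0.   -0.03]
[-1.4   0.51  0.81]
```

{"op": "tcp_steps", "data": {
  "moves": "0 0 0 0 0 0 0.5;0 0 0 0 0 0 1;0 0 0 0 0 0 1;0 0 0 0 0 0 1;0 0 -0.03 0 0 0 1;0 0 -0.08 0 0 0 1;0 0 -0.13 0 0 0 1;-0.04 0 -0.175 0 0 -0.2 1;-0.088 0 -0.175 0 0 -0.2 1;-0.096 0 -0.175 0 0 -0.2 1;-0.096 0 -0.175 0 0 -0.2 1;-0.096 0 -0.175 0 0 -0.2 1"
}}

```text
clock: 21.1
ee_pos: [519.9, -41.3, 259.7]
ee_rot: [-0.0, 0.709, 0.705, -0.0]
ft_force: [-0.1, -0.1, -0.4]
gripper_width: 1.0
gripper_force: 0.0
```

```bash
python3 - <<'E'
from h import *
im,c=snap('wrist'); cv2.imwrite('pics/w7.png',cv2.resize(im[20:290,220:420,::-1],None,fx=2.2,fy=2.2)); print(pose()[0])
hsv=cv2.cvtColor(im,cv2.COLOR_RGB2HSV)
m=cv2.inRange(hsv,(5,150,100),(18,255,255)); m[:135]=0;n,l,st,_=cv2.connectedComponentsWithStats(m);k=1+st[1:,4].argmax();x0,y0,w,h=st[k][:4];print('pad',st[k],onz(c,[(x0-.5,y0+h-.5),(x0+w-.5,y0+h-.5)],32))
print(proj(c,[(500,-64.8,74),(545,-64.8,74),(545,-19.8,74),(500,-19.8,74)]))
E
```

```text
[519.89 -41.21 259.81]
pad [300 163  34  10 314] [[507.36 -18.88  32.  ]
 [536.76 -19.01  32.  ]]
[[289.34 237.98]
 [345.74 237.72]
 [346.76 181.8 ]
 [288.05 182.07]]
```

View pics/w7.png

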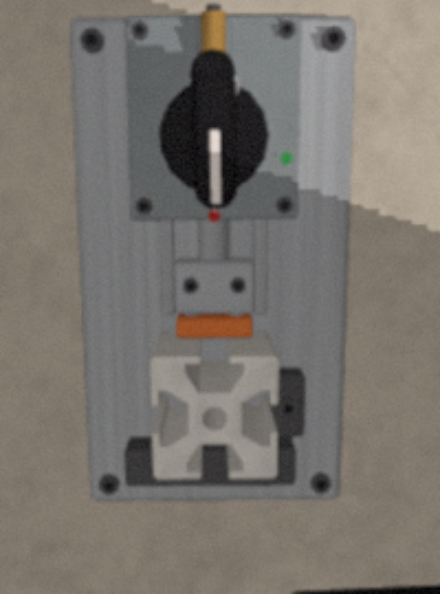

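The pointer is at the red dot. The pad bears on the offcut, its face stopped about 3 mm short of the empty-locked position. The top corner at (289,182) matches the nest pose, and the robot is clear, so I'm handing in.

```bash
python3 -c "
from plant import ctrl
print(ctrl.finish_job())"
```

```text
the job is handed in; nothing more can be done
None
```

The offcut stands upright and square in the corner between fence and far stop, clamped by the pad with the knob back home at the red dot. The arm is clear, the caliper, red bin and hex key were never touched, and I handed the job in at about 21 s; no verdict came back.

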